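# Take up the slack in a spice rack and lock its adjuster

## Task

The three spice jars stand loose in the rack: back off the brass wing nut that locks the rack's adjuster, wind the red-pegged wheel below it clockwise until the sliding plate has pushed all the jars snugly together against the wooden end block, without crushing them, then turn the wing nut clockwise again firmly as far as it goes so that the row stays snug. Move the jars only by means of the wheel, never with the hand, and leave the mug, the pepper mill and the salt shaker where they are.

Things in the scene. Friction and masses are not known exactly. Their poses are not given: they have to be found in the camera images.
- rack: Spice rack, fixed: wooden board 92 x 360 x 8 mm (y = +62 to -298 mm) with a green gear housing (84 x 90 mm, top at z = 64 mm) and, along the rack's -y, a channel between steel rails where three jars stand. Rails 25 mm either side of the row's middle line x = 0. Origin on the island's surface, on the upright axis of wheel and wing nut; z up.
- adjuster_wheel (a joint): Turn of the adjuster wheel in rad, 0 at the start, growing clockwise seen from above; limits 0 and 5.2. Grey disc, 128 mm across, on the upright axis through the rack's origin, upper face at z = 78 mm, with three upright red pegs. Each rad clockwise drives the sliding plate 13 mm along the rack's -y towards the jars. A tight wing nut locks it (about 25 N at a peg would be needed to slip it).
- peg0 (a point): Centre of the top of the first red peg (turns with the wheel). Pegs: 12 mm diameter, 28 mm tall, 120 degrees apart on a circle of radius 54 mm, tops at z = 106 mm. With the nut loose, turning takes about 2 N at a peg; that rises by about 0.24 N for each N the plate presses on the solid row. Let go, the wheel springs back until the plate presses with no more than about 8 N, and stays.
- peg1 (a point): Centre of the top of the second red peg, 120 degrees anticlockwise of peg0 seen from above
- peg2 (a point): Centre of the top of the third red peg, 120 degrees anticlockwise of peg1
- jam_nut (a joint): Angle of the brass wing nut in rad, growing anticlockwise seen from above (loosening): 0 is its stop, fully tight; at about 1.0 its washer lets go of the wheel; 2.2 is the end of its travel. Turning it takes about 7 N on the middle of a wing when loose, rising evenly to about 13 N when fully tight; then it stops dead. It stays where it is left and does not turn the wheel with it.
- nut_top (a point): Point on the axis of the wing nut at the height of the wings' upper edge, z = 130 mm. The steel stud (10 mm diameter) stands 11 mm above it. Nut body 26 mm across.
- wing_a (a point): Upper edge of one wing, 34 mm from the axis. Each wing is an upright fin 8 mm thick, from the nut body out to 38 mm from the axis, from z = 112 to 130 mm; its lower edge passes 6 mm above the tops of the red pegs.
- wing_b (a point): The same on the other wing, half a turn round
- press_plate: Sliding aluminium plate 40 x 8 x 62 mm on a stiff rubber buffer (gives 1 mm per 14 N) at the end of a toothed bar, which the wheel drives along the rack's -y. The body's origin lies on the wheel's axis at the start and moves with the plate; the face towards the jars is 98 mm from that origin along the rack's -y.
- end_block: Dark wooden block 44 x 12 x 62 mm, fixed on the board at the far end of the row; where it stands along the board differs by up to 20 mm each time. Origin at the centre of its underside.
- jar_a: Spice jar, glass with a dark lid, about 41 mm diameter, 105 mm tall, standing loose on the board (8 mm up) in the channel. Origin at the centre of its underside. The order of the three jars differs each time.
- jar_b: Spice jar like jar_a
- jar_c: Spice jar like jar_a, with a blue label
- mug: Bystander: spotted white mug, 78 mm diameter with handle, 93 mm tall, left of the wheel. Origin at the centre of its underside.
- pepper_mill: Bystander: walnut pepper mill, 55 mm diameter, 172 mm tall, behind the jars. Origin at the centre of its underside.
- salt_shaker: Bystander: glass salt shaker, 44 mm diameter, 90 mm tall, behind the wheel. Origin at the centre of its underside.
Not all that is in view belongs to the job. Leave any purple look-alike of the jar_a alone.

How it is judged:
On the way, in this order (a step that is already met when the one before it is completed fails the run):
1. the wing nut is backed off (more than 1.0 rad anticlockwise from its stop) (value of joint jam_nut above 1 rad), for 0.2 s.
2. with the nut loose, the wheel has pressed the whole row together: plate, three jars and end block all bear on one another (value of joint jam_nut above 0.9 rad and (contact force between press_plate and jar_a above 0.5 N or contact force between press_plate and jar_b above 0.5 N or contact force between press_plate and jar_c above 0.5 N) and (contact force between end_block and jar_a above 0.5 N or contact force between end_block and jar_b above 0.5 N or contact force between end_block and jar_c above 0.5 N) and ((contact force between jar_a and jar_b above 0.5 N and contact force between jar_b and jar_c above 0.5 N) or (contact force between jar_b and jar_a above 0.5 N and contact force between jar_a and jar_c above 0.5 N) or (contact force between jar_a and jar_c above 0.5 N and contact force between jar_c and jar_b above 0.5 N))), for 0.2 s.
At the end, for the whole second after the job is handed in: The wing nut is tight (within 0.3 rad of its stop); the sliding plate, the three jars and the end block still bear on one another without a gap (more than 0.5 N at each contact); the jars stand upright (within 0.1 rad) and at rest in the rack (value of joint jam_nut below 0.3 rad and (contact force between press_plate and jar_a above 0.5 N or contact force between press_plate and jar_b above 0.5 N or contact force between press_plate and jar_c above 0.5 N) and (contact force between end_block and jar_a above 0.5 N or contact force between end_block and jar_b above 0.5 N or contact force between end_block and jar_c above 0.5 N) and ((contact force between jar_a and jar_b above 0.5 N and contact force between jar_b and jar_c above 0.5 N) or (contact force between jar_b and jar_a above 0.5 N and contact force between jar_a and jar_c above 0.5 N) or (contact force between jar_a and jar_c above 0.5 N and contact force between jar_c and jar_b above 0.5 N)) and angle between each of jar_a, jar_b, jar_c's own z axis and vertical below 0.1 rad and linear speed of each of jar_a, jar_b, jar_c below 0.02 m/s); the robot touches nothing.
It fails at once if the jars are squeezed with more than 60 N (contact force between any of press_plate, end_block and jar_a above 60 N or contact force between any of press_plate, end_block and jar_b above 60 N or contact force between any of press_plate, end_block and jar_c above 60 N).
It fails at once if the robot touches a jar (contact force between any of the fingers, the arm and jar_a above 1 N or contact force between any of the fingers, the arm and jar_b above 1 N or contact force between any of the fingers, the arm and jar_c above 1 N).
It fails at once if the mug, the pepper mill or the salt shaker is moved by more than 20 mm or tipped (distance of any of mug, pepper_mill, salt_shaker from where it was at the start of the episode above 0.02 m or angle between any of mug, pepper_mill, salt_shaker's own z axis and vertical above 0.3 rad).
It also fails if it takes over 72 s, if anything falls off the work surface, if the arm or the gripper's body presses on something with over 40 N, if the wrist force passes 120 N, or if a joint passes its speed limit or range.

## Robot

A 7-joint arm with a two-finger parallel gripper is mounted at the origin on a cart in front of the work surface, level with it; the furniture and walls round the work are solid. World frame = base frame: x ahead of the robot, y to its left, z up, the work surface at z = 0. Lengths are in m, angles in rad, forces in N, time in s.
With the tool pointing down it reaches from about 0.4 to 0.85 m from the base axis. Payload 10.4 kg.
Tool frame: the origin (TCP) lies at the very end of the fingers, on their centre line; the grasp point (between the pads) lies 19 mm behind it (grip_point_offset is the distance from the TCP to the grasp point, in m); z points along the fingers, y is the line along which they close (so a half turn about z gives the same grasp; the last joint's range is limited). The gripper opens to 87 mm and grips with 3 to 60 N. Pads are 19 mm wide; open, the fingers measure 117 mm over their backs; the gripper's body (75 mm by 190 mm) begins 51 mm behind the grasp point.
Start: joints at [-1.168, 0.332, -0.065, 1.46, 0.022, 1.35, -0.088], TCP at [0.258, 0.569, 0.223] pointing down, gripper open.
Joint ranges: [-2.6, 2.6], [-0.5, 2.12], [-1.47, 1.34], [0.16, 2.42], [-1.27, 4.41], [0.06, 2.06], [-2.6, 2.6]. Speed limits (rad/s): [2.22, 2.22, 2.79, 2.79, 3.14, 3.14, 3.14].

## Interface

Orientations are given as a unit quaternion [x, y, z, w].
In Python, from bench import * gives the robot as it stands.
- The arm moves only by the tool play_rows, never from a script. Its argument "increments" is text: rows parted by semicolons, each of 7 numbers parted by spaces: the turn, a rotation vector about the tool's x, y, z in rad, then the shift along the tool's x, y, z in m, then the opening, from 0 (shut) to 1 (fully open). A call has 1 to 8 rows; each row is the pose to reach, as a shift and turn from the pose commanded when the call began, along the tool's axes at that moment; what a row does not reach only later rows make up. A row lasts 1/10 s, in which the tool goes at most 50 mm and 8.59 degrees, less where a joint would pass 70% of its speed; a pose out of reach is approached as far as the arm can. A call with a gripper value outside its range is refused whole. The fingers move at their own pace and stop on an object; "grip_force" is the grip in N (left out, the last holds). Time passes only in rows, so rows that repeat a pose let the fingers close. It gives the time, the measured TCP pose, the force, the opening and the grip force at its end, in the units of the state.
- read_state(): the state, without advancing time (a new reading comes with each control period).
- camera(name): name is "scene" or "top" or "wrist"; returns a dict with "color" (420x560x3 uint8, red, green, blue), "fx", "fy", "cx", "cy" (pixels), "camera_from_world" (4x4, takes a point from world to camera coordinates); the wrist camera has in their place "mount" (4x4, takes a point from camera to tool coordinates, whose origin is the TCP and whose axes are the flange's). Camera axes: x right, y down, z forward; pixel columns grow to the right and rows downward; lengths in m; the calibration is good to about 2 mm. A picture is of the moment at which its call begins: read the wrist's pose just before it. There is no depth.
- close_job(): hands the job in; it is judged then, once.
The state is a dict: "time": time; "joint_positions": joint angles; "joint_vel": joint speeds; "joint_torque": joint torques, N m; "ee_pos": TCP position; "eef_rot": TCP orientation; "ft_force": force on the tool from outside, world axes, zero at the start; "torque": the same for the moment, N m; "width": finger opening in m; "grip_force": force on a finger pad.
Only numpy, scipy, OpenCV 4.12 (cv2) and the standard library are available. Lean on these libraries where they do the work, as an engineer would, in place of code of your own. Each camera call takes 0.05 s, during which the arm holds its last target. There are 200 camera calls.

## Working session

There is one attempt and no reset: what is moved stays moved. The work goes in short steps, Python scripts to look and compute and a tool call to move; the robot and the scene stay as the last step left them, time stands still between calls to the robot, and variables do not carry over. Pictures are saved under pics/ and viewed, at most 10 in all, crops included, and the job is handed in when it is done.

Besides the shell and the picture viewer there is one more tool, called after "Call:" by a JSON object that holds its "op" and its "data", one argument or row to a line. play_rows: Moves the arm, as the interface text tells. Its arguments: {"type":"object","properties":{"increments":{"type":"string"},"grip_force":{"type":"number"}},"required":["increments"]}

```bash
mkdir -p pics; ls; python3 - <<'E'
from bench import *
import cv2,numpy as np
s=read_state();print(s)
for n in("scene","top"):
    c=camera(n);cv2.imwrite(f"pics/{n}0.png",c["color"][:,:,::-1])
    np.savez(f"{n}0.npz",**c)
    print(n,c["fx"],c["fy"],c["cx"],c["cy"],np.round(c["camera_from_world"],4).tolist())
E
```

```text
pics
{'time': 0.0, 'joint_positions': array([-1.16762843,  0.33284745, -0.06471828,  1.46093405,  0.02158633,
        1.34993244, -0.08852162]), 'joint_vel': array([-6.87127523e-04, -1.44889645e-03,  1.56622538e-03,  1.51904414e-03,
        6.05334448e-04, -4.23391925e-06,  1.40114525e-03]), 'joint_torque': array([-2.07395010e-04, -6.23271060e+01,  2.43762141e-02, -3.89878964e+01,
       -6.12819172e-02,  4.00708860e-02,  1.47834317e-04]), 'ee_pos': array([0.2579659 , 0.56884378, 0.22177272]), 'eef_rot': array([ 2.11272972e-01,  9.77426837e-01, -7.01794505e-04, -1.26749804e-04]), 'ft_force': array([ 0.30463866,  0.17528697, -0.64143873]), 'torque': array([-0.00941934,  0.00936019, -0.02131949]), 'grip_force': 0.0, 'width': 0.0875193303216348}
scene 468.30294409843043 468.30294409843043 281.16387630108323 216.17458510441284 [[0.7955, -0.6059, 0.0074, -0.4461], [-0.3877, -0.5182, -0.7624, 0.295], [0.4658, 0.6036, -0.6471, 0.6877], [0.0, 0.0, 0.0, 1.0]]
top 402.6158762691745 402.6158762691745 271.2154971495416 208.60242486795408 [[0.0217, -0.9994, -0.0258, 0.0008], [-0.9832, -0.0166, -0.1816, 0.5727], [0.181, 0.0293, -0.983, 0.8681], [0.0, 0.0, 0.0, 1.0]]
```

View pics/scene0.png

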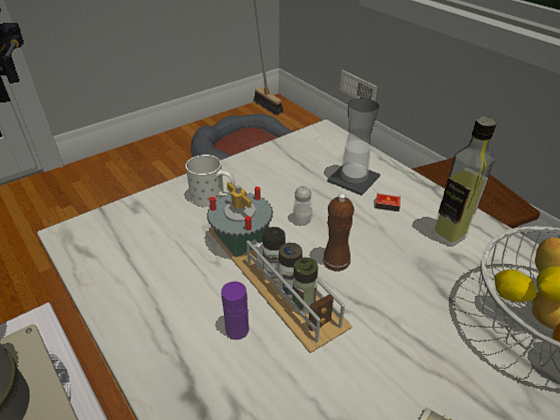

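View pics/top0.png

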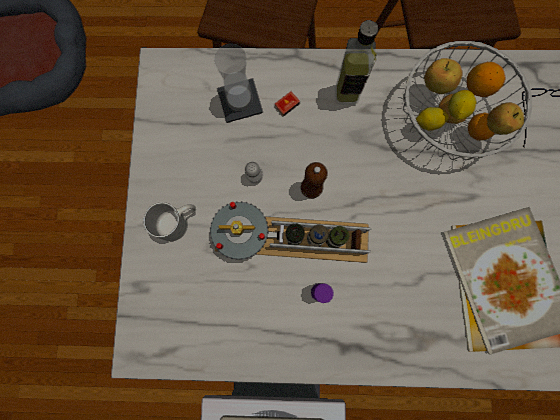

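The scene view shows the rack with the wheel at about (240,212), jars at (272,240), (290,260), (305,275) and the end block at (320,310). In the top view the wheel is at (238,230), pegs at (233,205), (219,246), (262,237), and the nut wings lie roughly along the image horizontal. The mug is at (165,220), the salt shaker at (253,172) and the mill at (314,180).

```bash
cat > h.py <<'E'
import numpy as np,cv2
def ray(c,u,v):
    M=np.array(c["camera_from_world"]);R=M[:3,:3];o=-R.T@M[:3,3]
    d=R.T@np.array([(u-c["cx"])/c["fx"],(v-c["cy"])/c["fy"],1]);return o,d/np.linalg.norm(d)
def onz(c,u,v,z):
    o,d=ray(c,u,v);return o+d*(z-o[2])/d[2]
def tri(r1,r2):
    (a,d),(b,e)=r1,r2
    s=np.linalg.lstsq(np.c_[d,-e],b-a,rcond=None)[0]
    p,q=a+s[0]*d,b+s[1]*e
    return (p+q)/2,np.linalg.norm(p-q)
def blobs(img,lo,hi,box,amin=4):
    hsv=cv2.cvtColor(img,cv2.COLOR_RGB2HSV)
    m=cv2.inRange(hsv,np.array(lo),np.array(hi))
    if lo[0]==0 and hi[0]<10: m|=cv2.inRange(hsv,np.array([172,lo[1],lo[2]]),np.array([180,hi[1],hi[2]]))
    k=np.zeros_like(m);x0,y0,x1,y1=box;k[y0:y1,x0:x1]=m[y0:y1,x0:x1]
    n,l,st,ce=cv2.connectedComponentsWithStats(k)
    return [(st[i].tolist(),ce[i].round(1).tolist()) for i in range(1,n) if st[i][4]>=amin],k
E
python3 - <<'E'
from h import *
T=dict(np.load("top0.npz"));S=dict(np.load("scene0.npz"))
for n,c,b in(("top",T,(205,195,275,265)),("scene",S,(195,175,285,250))):
    for nm,lo,hi in(("red",(0,150,80),(7,255,255)),("brass",(14,110,90),(30,255,255))):
        bl,m=blobs(c["color"],lo,hi,b);print(n,nm,bl)
        if nm=="brass":
            ys,xs=np.nonzero(m);print(cv2.minAreaRect(np.c_[xs,ys].astype(np.float32)))
            if n=="top":
                for u,v in zip(xs,ys):pass
tb=T["color"][185:275,195:385];sb=S["color"][165:345,185:355]
cv2.imwrite("pics/c.png",np.vstack([cv2.resize(tb,(760,360),interpolation=2)[...,::-1]]))
cv2.imwrite("pics/d.png",cv2.resize(sb,None,fx=3.3,fy=3.3,interpolation=2)[...,::-1])
for p in[(233,205),(219,246),(262,237)]:print(onz(T,*p,.106))
E
```

```text
top red [([230, 202, 5, 5, 21], [232.0, 204.0]), ([259, 233, 5, 5, 20], [261.2, 235.2]), ([216, 243, 6, 5, 23], [218.4, 245.1])]
top brass [([266, 217, 9, 9, 52], [269.6, 219.9]), ([219, 221, 36, 12, 181], [236.9, 226.5]), ([268, 228, 7, 4, 23], [271.2, 229.2]), ([257, 239, 18, 17, 145], [266.8, 248.4])]
((246.5, 236.0), (38.0, 55.0), 90.0)
scene red [([255, 187, 5, 13, 61], [257.0, 192.8]), ([209, 197, 7, 13, 63], [212.1, 202.9]), ([245, 216, 6, 14, 69], [247.8, 222.4])]
scene brass [([227, 182, 24, 27, 261], [239.2, 197.1]), ([210, 231, 4, 2, 4], [211.5, 231.8]), ([217, 240, 3, 2, 4], [218.2, 240.5]), ([220, 242, 3, 4, 6], [221.2, 243.8]), ([223, 247, 4, 3, 4], [224.5, 248.0])]
((230.55401611328125, 216.935791015625), (29.358909606933594, 64.15756225585938), 19.5024471282959)
[0.56920221 0.09304038 0.106     ]
[0.48013298 0.11937406 0.106     ]
[0.50101363 0.02855635 0.106     ]
```

View pics/c.png

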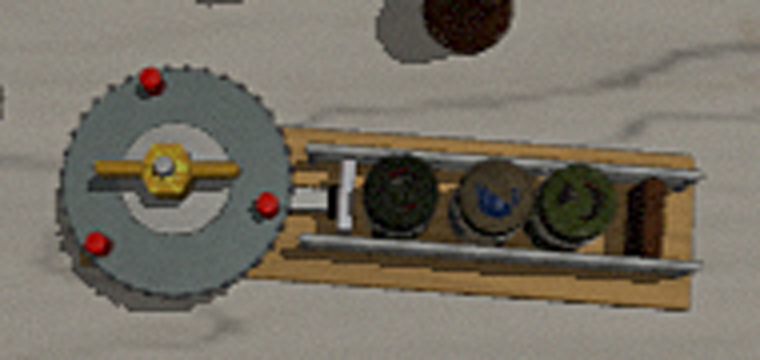

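View pics/d.png

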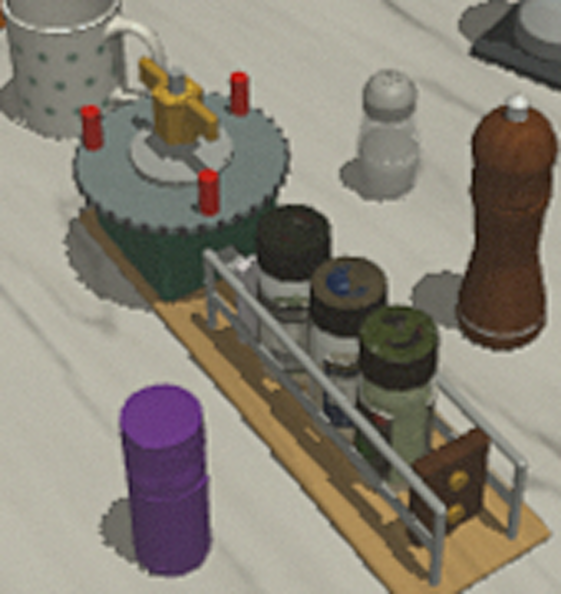

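The top crop shows the wings level with the image rows, from (95,168) to (240,170) in the crop, with a stud at (163,165). The rack slants slightly, with gaps either side of the jars. The scene crop shows the peg tops clearly.

```bash
python3 - <<'E'
from h import *
np.set_printoptions(precision=4,suppress=True)
T=dict(np.load("top0.npz"));S=dict(np.load("scene0.npz"))
print("cams",ray(T,0,0)[0],ray(S,0,0)[0])
top=[(232.3,204),(218.7,245),(261.5,235.3)];sc=[(257,188.5),(212,198.5),(247.8,218)]
P=[]
for a,b in zip(top,sc):
    p,e=tri(ray(T,*a),ray(S,*b));print("peg",p,e,onz(T,*a,.106));P.append(onz(T,*a,.106))
P=np.array(P)
c=P.mean(0);print("axis",c,[(np.linalg.norm(p-c),np.degrees(np.arctan2(*(p-c)[[1,0]]))) for p in P])
f=lambda x,y:(195+x/4,185+y/4); g=lambda x,y:(185+x/3.3,165+y/3.3)
for nm,a,b,z in(("wingL",f(96,164),g(146,64),.13),("wingR",f(240,166),g(212,120),.13),("stud",f(163,161),g(178,70),.141)):
    p,e=tri(ray(T,*a),ray(S,*b));print(nm,p,e,onz(T,*a,z))
for nm,a,z in(("boardNW",f(285,127),.008),("boardNE",f(692,155),.008),("boardSE",f(690,308),.008),("railb1",f(310,150),.06),("railb2",f(698,176),.06),("railf1",f(303,240),.06),("railf2",f(696,267),.06),("jar1",f(400,188),.113),("jar2",f(496,194),.113),("jar3",f(577,198),.113),("plate",f(348,190),.07),("plate b",f(352,165),.07),("plate f",f(345,225),.07),("block",f(650,186),.07)):print(nm,onz(T,*f(0,0)*0 or a,z))
for nm,u,v in(("mugrim",165,212),("handle end",193,208)):print(nm,onz(T,u,v,.08))
print("salt",onz(T,253,168,.09),"mill",onz(T,316,168,.17))
E
```

```text
cams [ 0.4059 -0.0151  0.9574] [ 0.1489 -0.5325  0.6732]
peg [0.5713 0.0949 0.1051] 0.0006101234552005599 [0.5714 0.0946 0.106 ]
peg [0.4819 0.1204 0.1055] 0.0009025747598079637 [0.4822 0.1201 0.106 ]
peg [0.5045 0.0298 0.1057] 0.0002864559929389724 [0.5046 0.0297 0.106 ]
axis [0.5194 0.0815 0.106 ] [(np.float64(0.05360286171694051), np.float64(14.205551824632288)), (np.float64(0.05360300009845038), np.float64(133.90494745370734)), (np.float64(0.053846298264547114), np.float64(-105.94462303523221))]
wingL [0.5208 0.1183 0.1237] 0.000730118655182324 [0.5196 0.1175 0.13  ]
wingR [0.5189 0.0429 0.1302] 0.002151327235592882 [0.5199 0.0424 0.13  ]
stud [0.5204 0.0811 0.1416] 0.00042268564239645435 [0.5203 0.0813 0.141 ]
boardNW [0.5607 0.0247 0.008 ]
boardNE [ 0.5482 -0.2167  0.008 ]
boardSE [ 0.4582 -0.2136  0.008 ]
railb1 [0.5394 0.0081 0.06  ]
railb2 [ 0.5286 -0.2088  0.06  ]
railf1 [0.4886 0.0109 0.06  ]
railf2 [ 0.4779 -0.2065  0.06  ]
jar1 [ 0.5121 -0.0411  0.113 ]
jar2 [ 0.5099 -0.0916  0.113 ]
jar3 [ 0.5085 -0.134   0.113 ]
plate [ 0.5159 -0.0137  0.07  ]
plate b [ 0.5299 -0.0157  0.07  ]
plate f [ 0.4964 -0.0124  0.07  ]
block [ 0.5212 -0.1802  0.07  ]
mugrim [0.5558 0.2477 0.08  ]
handle end [0.5659 0.1855 0.08  ]
salt [0.6572 0.0535 0.09  ] mill [ 0.6359 -0.0803  0.17  ]
```

```bash
cat > go.py <<'E'
# usage: go.py x y z ydeg : increments from the present pose to TCP x y z, tool pointing down, tool y at ydeg in the world
import sys,numpy as np
from scipy.spatial.transform import Rotation as R
from bench import *
s=read_state();r=R.from_quat(s["eef_rot"]);M=r.as_matrix()
print("t",round(s["time"],2),"pos",s["ee_pos"].round(4),"ydeg",np.degrees(np.arctan2(M[1,1],M[0,1])).round(2),"tilt",M[2].round(3),"j",s["joint_positions"].round(2),"F",s["ft_force"].round(1),"T",s["torque"].round(2),"w",round(s["width"],4))
a=list(map(float,sys.argv[1:]))
for k in range(0,len(a),4):
    x,y,z,d=a[k:k+4];d=np.radians(d);Y=np.array([np.cos(d),np.sin(d),0]);Z=np.array([0,0,-1.]);X=np.cross(Y,Z)
    print("rot",(r.inv()*R.from_matrix(np.c_[X,Y,Z])).as_rotvec().round(3),"shift",(M.T@(np.array([x,y,z])-s["ee_pos"])).round(4))
E
python3 go.py .39 .325 .22 0  .52 .081 .2 -20
```

```text
t 0.1 pos [0.258  0.5689 0.2218] ydeg 65.6 tilt [-0.    -0.001 -1.   ] j [-1.17  0.33 -0.06  1.46  0.02  1.35 -0.09] F [-0.5  0.3  0.2] T [-0.02  0.03 -0.01] w 0.0872
rot [-1.000e-03  1.000e-03  1.145e+00] shift [-0.2209 -0.1676  0.0021]
rot [-1.000e-03  1.000e-03  1.494e+00] shift [-0.4401 -0.3361  0.0223]
```

Call:
{"op": "play_rows", "data": {
  "increments": "0 0 0.14 -0.03 -0.02 0 1;0 0 0.28 -0.06 -0.045 0 1;0 0 0.42 -0.1 -0.07 0 1;0 0 0.56 -0.13 -0.1 0 1;0 0 0.7 -0.16 -0.12 0 1;0 0 0.84 -0.19 -0.145 0 1;0 0 0.98 -0.22 -0.165 0 1;0 0 1.1 -0.24 -0.18 0 1"
}}

```text
time: 0.9
ee_pos: [0.4036, 0.3035, 0.2224]
eef_rot: [0.694, 0.72, -0.0, 0.0]
ft_force: [0.4, 0.9, 0.5]
width: 0.0872
grip_force: 0.0
```

```bash
python3 go.py .52 .081 .2 -50 .52 .081 .2 -90
```

```text
t 0.9 pos [0.4036 0.3035 0.2224] ydeg 2.12 tilt [-0.  0. -1.] j [-0.93  0.06  0.2   1.78 -0.01  1.3  -0.69] F [0.4 0.9 0.5] T [-0.04  0.02 -0.  ] w 0.0872
rot [0.   0.   0.91] shift [-0.2267  0.1081  0.0225]
rot [0.    0.    1.608] shift [-0.2267  0.1081  0.0225]
```

Call:
{"op": "play_rows", "data": {
  "increments": "0 0 0.14 -0.03 0.015 0 1;0 0 0.28 -0.06 0.03 0 1;0 0 0.42 -0.09 0.045 0 1;0 0 0.56 -0.12 0.06 0 1;0 0 0.7 -0.15 0.075 0 1;0 0 0.84 -0.18 0.09 0 1;0 0 0.98 -0.21 0.1 0.01 1;0 0 1.1 -0.227 0.108 0.022 1"
}}

```text
time: 1.7
ee_pos: [0.5212, 0.0814, 0.2005]
eef_rot: [0.968, 0.251, 0.0, 0.0]
ft_force: [0.5, -0.6, -0.3]
width: 0.0872
grip_force: 0.0
```

```bash
python3 go.py .52 .081 .2 -90
```

```text
t 1.7 pos [0.5212 0.0814 0.2005] ydeg -60.93 tilt [ 0.001  0.001 -1.   ] j [-0.68  0.13  0.47  1.77 -0.06  1.25 -1.25] F [ 0.5 -0.6 -0.3] T [0.   0.11 0.  ] w 0.0872
rot [ 0.    -0.001  0.507] shift [-0.0013 -0.0002  0.0005]
```

Call:
{"op": "play_rows", "data": {
  "increments": "0 0 0.13 0 0 0 1;0 0 0.26 0 0 0 1;0 0 0.39 -0.001 0 0 1;0 0 0.507 -0.001 0 0 1;0 0 0.507 -0.001 0 0 1;0 0 0.507 -0.001 0 0 1"
}}

```text
time: 2.3
ee_pos: [0.5195, 0.0838, 0.2004]
eef_rot: [1.0, 0.006, -0.0, 0.0]
ft_force: [0.1, -0.2, 0.4]
width: 0.0867
grip_force: 0.0
```

```bash
cat > wr.py <<'E'
import sys
from h import *
from bench import *
from scipy.spatial.transform import Rotation as R
def snap(name):
    s=read_state();c=camera("wrist")
    W=np.eye(4);W[:3,:3]=R.from_quat(s["eef_rot"]).as_matrix();W[:3,3]=s["ee_pos"]
    c["camera_from_world"]=np.linalg.inv(W@np.array(c["mount"]));np.savez(name+".npz",**c)
    cv2.imwrite(f"pics/{name}.png",c["color"][...,::-1]);return c,s
if __name__=="__main__":snap(sys.argv[1])
E
python3 go.py .52 .081 .2 -90; python3 wr.py w1
```

```text
t 2.3 pos [0.5195 0.0838 0.2004] ydeg -89.29 tilt [-0.  0. -1.] j [-0.71  0.13  0.51  1.78 -0.06  1.25 -1.75] F [ 0.1 -0.2  0.4] T [-0.07  0.18  0.05] w 0.0867
rot [0.    0.    0.012] shift [0.0005 0.0028 0.0004]
```

View pics/w1.png

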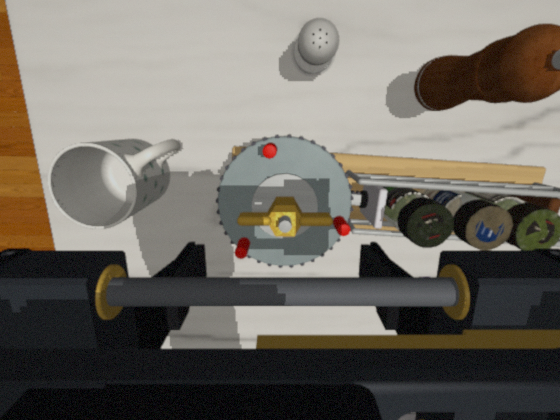

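The wrist view shows the nut at about (285,220), stud (285,226), wing ends (237,219) and (334,219), and peg tops (269,151), (242,247), (343,229).

```bash
python3 - <<'E'
from h import *
np.set_printoptions(precision=4,suppress=True)
W=dict(np.load("w1.npz"));T=dict(np.load("top0.npz"))
for b in blobs(W["color"],(14,130,90),(30,255,255),(220,180,350,250))[0]+blobs(W["color"],(0,150,80),(7,255,255),(220,130,360,270))[0]:print(b)
m=blobs(W["color"],(14,130,90),(30,255,255),(220,180,350,250))[1]
for x in range(236,342,8):
    y=np.nonzero(m[:,x])[0];print(x,y.min() if len(y) else None,y.max() if len(y) else None,end="; ")
for nm,p,z in(("stud",(285,225),.141),("wL",(237,219),.13),("wR",(334,218),.13),("p0",(270,151),.106),("p1",(243,244),.106),("p2",(340,224),.106)):print(nm,onz(W,*p,z))
f=lambda x,y:(195+x/4,185+y/4)
print("tri stud",tri(ray(W,285,225),ray(T,*f(163,161))),"wL",tri(ray(W,237,219),ray(T,*f(96,164))))
E
```

```text
([282, 197, 5, 2, 7], [284.0, 197.3])
([238, 203, 95, 33, 1297], [284.5, 218.9])
([263, 143, 14, 15, 163], [269.2, 150.3])
([333, 217, 18, 19, 215], [341.2, 225.8])
([235, 238, 15, 20, 204], [242.1, 247.5])
236 None None; 244 214 224; 252 216 224; 260 215 224; 268 214 224; 276 205 235; 284 197 235; 292 205 235; 300 214 225; 308 213 225; 316 216 225; 324 216 225; 332 220 222; 340 None None; stud [0.5207 0.0822 0.141 ]
wL [0.5215 0.1196 0.13  ]
wR [0.5233 0.0439 0.13  ]
p0 [0.5721 0.0949 0.106 ]
p1 [0.4909 0.1185 0.106 ]
p2 [0.5106 0.0341 0.106 ]
tri stud (array([0.5204, 0.0818, 0.1396]), np.float64(0.0007543394111938175)) wL (array([0.5202, 0.1192, 0.1256]), np.float64(0.0020997615083958466))
```

Call:
{"op": "play_rows", "data": {
  "increments": "0 0 0 0 0 0 1"
}}

```text
time: 2.45
ee_pos: [0.5195, 0.0838, 0.2005]
eef_rot: [1.0, 0.006, -0.0, -0.0]
ft_force: [-0.4, -0.1, -0.3]
width: 0.087
grip_force: 0.0
```

```bash
python3 go.py .52 .081 .2 -90
```

```text
t 2.45 pos [0.5195 0.0838 0.2005] ydeg -89.37 tilt [-0. -0. -1.] j [-0.71  0.13  0.51  1.78 -0.06  1.25 -1.75] F [-0.4 -0.1 -0.3] T [-0.04  0.14  0.01] w 0.087
rot [-0.     0.     0.011] shift [0.0004 0.0028 0.0005]
```

Call:
{"op": "play_rows", "data": {
  "increments": "0 0 0.012 0.001 0.0025 0.02 1;0 0 0.012 0.001 0.0025 0.04 1;0 0 0.012 0.001 0.0025 0.06 1;0 0 0.012 0.001 0.0025 0.075 1;0 0 0.012 0.001 0.0025 0.083 1;0 0 0.012 0.001 0.0025 0.087 1;0 0 0.012 0.001 0.0025 0.087 1"
}}

```text
time: 3.15
ee_pos: [0.5206, 0.0813, 0.1135]
eef_rot: [1.0, -0.001, -0.0, 0.0]
ft_force: [0.3, 0.9, 0.9]
width: 0.0868
grip_force: 0.0
```

```bash
python3 go.py .5203 .0815 .114 -90
```

```text
t 3.15 pos [0.5206 0.0813 0.1135] ydeg -90.16 tilt [-0.  0. -1.] j [-0.69  0.22  0.5   1.88 -0.12  1.08 -1.71] F [0.3 0.9 0.9] T [-0.03  0.2  -0.02] w 0.0868
rot [ 0.     0.    -0.003] shift [-0.0003 -0.0002 -0.0005]
```

Close on the wing tips.

Call:
{"op": "play_rows", "data": {
  "increments": "0 0 0 0 0 0 0.8;0 0 0 0 0 0 0.8;0 0 0 0 0 0 0.7;0 0 0 0 0 0 0.7;0 0 0 0 0 0 0.7;0 0 0 0 0 0 0.7",
  "grip_force": 35
}}

```text
time: 3.75
ee_pos: [0.5211, 0.0819, 0.1142]
eef_rot: [1.0, -0.001, 0.001, -0.001]
ft_force: [0.0, 1.7, 5.9]
width: 0.0753
grip_force: 35.0
```

```bash
python3 go.py .5203 .0815 .114 -90
```

```text
t 3.75 pos [0.5211 0.0819 0.1142] ydeg -90.16 tilt [ 0.001 -0.001 -1.   ] j [-0.69  0.22  0.5   1.88 -0.12  1.08 -1.71] F [0.  1.7 5.9] T [ 0.5   0.33 -0.12] w 0.0753
rot [-0.001 -0.001 -0.003] shift [-0.0008  0.0004  0.0002]
```

Call:
{"op": "play_rows", "data": {
  "increments": "0 0 -0.05 0 0 0 0.7;0 0 -0.1 0 0 0 0.7;0 0 -0.15 0 0 0 0.7;0 0 -0.2 0 0 0 0.7;0 0 -0.25 0 0 0 0.7;0 0 -0.3 0 0 0 0.7"
}}

```text
time: 4.35
ee_pos: [0.521, 0.0824, 0.1142]
eef_rot: [0.989, 0.149, 0.001, -0.001]
ft_force: [-1.4, 4.9, 6.4]
width: 0.0754
grip_force: 35.0
```

```bash
python3 go.py .5203 .0815 .114 -72.8; python3 wr.py w2;python3 - <<'E'
from h import *
W=dict(np.load("w2.npz"))
m=blobs(W["color"],(14,130,90),(30,255,255),(150,180,400,330))[1]
for x in range(200,360,10):
    y=np.nonzero(m[:,x])[0];print(x,y.min() if len(y) else None,y.max() if len(y) else None,end="; ")
E
```

```text
t 4.35 pos [0.521  0.0824 0.1142] ydeg -72.84 tilt [ 0.001 -0.001 -1.   ] j [-0.66  0.22  0.46  1.87 -0.11  1.08 -1.42] F [-1.4  4.9  6.4] T [ 0.96  0.44 -0.07] w 0.0754
rot [-0.001 -0.001 -0.001] shift [-0.0009  0.0006  0.0002]
200 None None; 210 None None; 220 260 276; 230 264 276; 240 258 276; 250 258 276; 260 262 275; 270 233 276; 280 232 264; 290 232 268; 300 242 277; 310 259 277; 320 258 277; 330 263 276; 340 258 276; 350 266 276;
```

Call:
{"op": "play_rows", "data": {
  "increments": "0 0 -0.08 0 0 0 0.7;0 0 -0.16 0 0 0 0.7;0 0 -0.24 0 0 0 0.7;0 0 -0.32 0 0 0 0.7;0 0 -0.4 0 0 0 0.7;0 0 -0.48 0 0 0 0.7;0 0 -0.56 0 0 0 0.7;0 0 -0.64 0 0 0 0.7"
}}

```text
time: 5.2
ee_pos: [0.5204, 0.0832, 0.1142]
eef_rot: [0.891, 0.453, 0.001, -0.001]
ft_force: [-3.8, 7.1, 8.4]
width: 0.0754
grip_force: 35.0
```

Call:
{"op": "play_rows", "data": {
  "increments": "0 0 -0.08 0 0 0 0.7;0 0 -0.16 0 0 0 0.7;0 0 -0.24 0 0 0 0.7;0 0 -0.32 0 0 0 0.7;0 0 -0.4 0 0 0 0.7;0 0 -0.48 0 0 0 0.7;0 0 -0.56 0 0 0 0.7;0 0 -0.56 0 0 0 0.7"
}}

```text
time: 6.0
ee_pos: [0.5196, 0.0836, 0.1141]
eef_rot: [0.731, 0.682, 0.0, -0.002]
ft_force: [-8.6, 7.6, 11.6]
width: 0.0753
grip_force: 35.0
```

```bash
python3 go.py .5203 .0815 .114 -3.8; python3 wr.py w3;python3 - <<'E'
from h import *
W=dict(np.load("w3.npz"))
m=blobs(W["color"],(14,130,90),(30,255,255),(150,180,400,330))[1]
for x in range(210,360,10):
    y=np.nonzero(m[:,x])[0];print(x,y.min() if len(y) else None,y.max() if len(y) else None,end="; ")
E
```

```text
t 6.0 pos [0.5196 0.0836 0.1141] ydeg -3.96 tilt [ 0.003 -0.002 -1.   ] j [-0.53  0.21  0.32  1.87 -0.08  1.08 -0.25] F [-8.6  7.6 11.6] T [1.61 1.91 0.23] w 0.0753
rot [-0.002 -0.003 -0.003] shift [-0.002   0.0009  0.0001]
210 None None; 220 259 276; 230 259 276; 240 259 276; 250 259 276; 260 249 276; 270 232 276; 280 232 264; 290 232 268; 300 244 276; 310 258 276; 320 258 276; 330 257 276; 340 257 276; 350 265 276;
```

Call:
{"op": "play_rows", "data": {
  "increments": "0 0 0 0 0 0 1;0 0 0 0 0 0 1;0 0 0 0 0 0 1;0 0 0 0 0 -0.02 1;0 0 0 0 0 -0.05 1;0 0 0 0 0 -0.05 0.4"
}}

```text
time: 6.65
ee_pos: [0.5227, 0.0811, 0.167]
eef_rot: [0.733, 0.68, 0.002, 0.001]
ft_force: [-0.1, -0.5, -0.5]
width: 0.0839
grip_force: 0.0
```

```bash
python3 go.py .4825 .1203 .155 44
```

```text
t 6.65 pos [0.5227 0.0811 0.167 ] ydeg -4.29 tilt [ 0.002  0.005 -1.   ] j [-0.54  0.15  0.33  1.81 -0.05  1.18 -0.27] F [-0.1 -0.5 -0.5] T [-0.11 -0.03  0.02] w 0.0839
rot [ 0.006  0.    -0.843] shift [ 0.036  -0.0431  0.0119]
```

Call:
{"op": "play_rows", "data": {
  "increments": "0 0 -0.14 0.006 -0.007 0 0.4;0 0 -0.28 0.012 -0.014 0 0.4;0 0 -0.42 0.018 -0.022 0 0.4;0 0 -0.56 0.024 -0.03 0 0.4;0.003 0 -0.7 0.03 -0.036 0.005 0.4;0.006 0 -0.843 0.036 -0.043 0.01 0.4;0.006 0 -0.843 0.036 -0.043 0.012 0.4;0.006 0 -0.843 0.036 -0.043 0.012 0.4"
}}

```text
time: 7.45
ee_pos: [0.4804, 0.1198, 0.151]
eef_rot: [0.392, 0.92, -0.002, -0.002]
ft_force: [-0.0, 1.0, 0.4]
width: 0.0356
grip_force: 0.0
```

```bash
python3 go.py .4825 .1203 .084 44; python3 wr.py w4; python3 - <<'E'
from h import *
W=dict(np.load("w4.npz"))
for b in blobs(W["color"],(0,150,80),(7,255,255),(100,80,460,400),20)[0]:
    x,y,w,h,a=b[0];print(b,onz(W,*b[1],.098), onz(W,x+w/2,y+7,.106))
E
```

```text
t 7.45 pos [0.4804 0.1198 0.151 ] ydeg 43.81 tilt [ 0.002 -0.006 -1.   ] j [-0.56  0.1   0.23  1.9  -0.03  1.15  0.45] F [-0.   1.   0.4] T [-0.05  0.03  0.01] w 0.0356
rot [-0.006 -0.002 -0.003] shift [-0.0013  0.0022  0.067 ]
([278, 216, 15, 24, 298], [284.6, 227.3]) [0.48091903 0.12242388 0.098     ] [0.47727947 0.12708676 0.106     ]
```

View pics/w4.png

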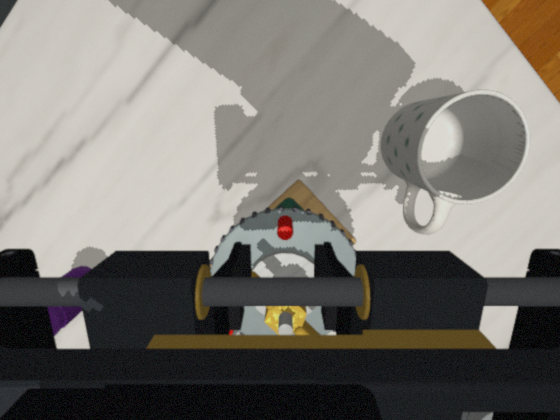

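The peg at (285,228) lies centred between the open fingers, and the wings are clear, so I descend on it and close.

Call:
{"op": "play_rows", "data": {
  "increments": "-0.006 0 0 0.001 0.001 0.015 0.4;-0.006 0 0 0 0.0015 0.03 0.4;-0.006 -0.002 0 0 0.002 0.045 0.4;-0.006 -0.002 0 -0.001 0.002 0.06 0.4;-0.006 -0.002 0 -0.001 0.002 0.067 0.4;-0.006 -0.002 0 -0.001 0.002 0.067 0.3;-0.006 -0.002 0 -0.001 0.002 0.067 0.1;-0.006 -0.002 0 -0.001 0.002 0.067 0.1",
  "grip_force": 15
}}

```text
time: 8.3
ee_pos: [0.4827, 0.121, 0.0854]
eef_rot: [0.391, 0.921, 0.001, 0.0]
ft_force: [0.8, 1.6, -0.3]
width: 0.0188
grip_force: 0.0
```

Call:
{"op": "play_rows", "data": {
  "increments": "0 0 0 0 0 0 0.05;0 0 0 0 0 0 0.05;0 0 0 0 0 0 0.05"
}}

```text
time: 8.6
ee_pos: [0.4825, 0.121, 0.0851]
eef_rot: [0.39, 0.921, 0.001, 0.0]
ft_force: [-1.3, -0.7, 5.3]
width: 0.0115
grip_force: 15.0
```

```bash
python3 go.py .4825 .1203 .084 44
```

```text
t 8.6 pos [0.4825 0.121  0.0851] ydeg 44.05 tilt [ 0.     0.002 -1.   ] j [-0.55  0.18  0.23  1.97 -0.05  1.    0.47] F [-1.3 -0.7  5.3] T [-0.21  0.29 -0.  ] w 0.0115
rot [ 0.002 -0.     0.001] shift [-0.0005 -0.0005  0.0011]
```

Call:
{"op": "play_rows", "data": {
  "increments": "0 0 0.1 -0.0003 0.0054 0 0.05;0 0 0.2 -0.0011 0.0107 0 0.05;0 0 0.3 -0.0024 0.016 0 0.05;0 0 0.4 -0.0043 0.021 0 0.05;0 0 0.5 -0.0066 0.0259 0 0.05;0 0 0.6 -0.0094 0.0305 0 0.05;0 0 0.7 -0.0127 0.0348 0 0.05;0 0 0.8 -0.0164 0.0387 0 0.05"
}}

```text
time: 9.4
ee_pos: [0.5217, 0.1356, 0.0851]
eef_rot: [0.72, 0.694, 0.0, -0.0]
ft_force: [-2.4, -3.1, 6.2]
width: 0.0112
grip_force: 15.0
```

```bash
cat > st.py <<'E'
import numpy as np
from bench import *
from scipy.spatial.transform import Rotation as R
s=read_state();M=R.from_quat(s["eef_rot"]).as_matrix();d=s["ee_pos"][:2]-[.5203,.0815]
print("F tool (x out,y cw)",(M.T@s["ft_force"]).round(1),"T",s["torque"].round(2),"r",np.hypot(*d).round(4),"peg deg",np.degrees(np.arctan2(d[1],d[0])).round(1),"ydeg",np.degrees(np.arctan2(M[1,1],M[0,1])).round(1),"z",s["ee_pos"][2].round(4),"tilt",M[2].round(3),"j7",s["joint_positions"][6].round(2),"w",round(s["width"],4),"t",s["time"])
E
python3 st.py; cat > gap.py <<'E'
import sys
from h import *
from bench import *
c=camera("top");np.savez(sys.argv[1]+".npz",**c)
cv2.imwrite(f"pics/{sys.argv[1]}.png",cv2.resize(c["color"][185:275,195:385],(760,360),interpolation=2)[...,::-1])
E
python3 gap.py g1
```

```text
F tool (x out,y cw) [-3.2 -2.3 -6.2] T [-0.77  0.61 -0.02] r 0.0541 peg deg 88.5 ydeg -2.0 z 0.0851 tilt [ 0.001  0.    -1.   ] j7 -0.29 w 0.0112 t 9.4
```

View pics/g1.png

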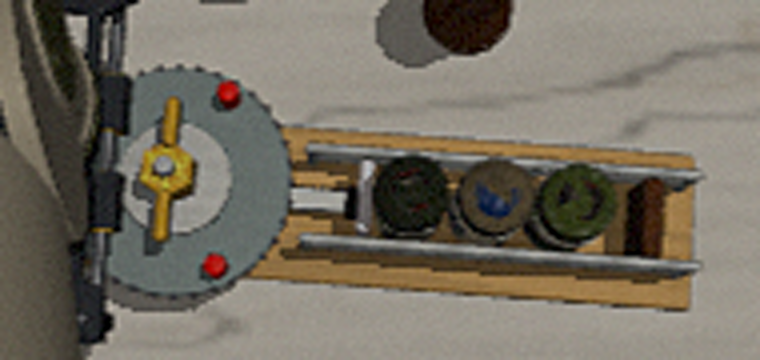

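The plate has moved about 10 mm and reached the first jar (410,195); roughly 26 mm remains before the row closes.

Call:
{"op": "play_rows", "data": {
  "increments": "0 0 0.1 -0.0003 0.0054 0 0.05;0 0 0.2 -0.0011 0.0107 0 0.05;0 0 0.3 -0.0024 0.016 0 0.05;0 0 0.4 -0.0043 0.021 0 0.05;0 0 0.5 -0.0066 0.0259 0 0.05;0 0 0.6 -0.0094 0.0305 0 0.05;0 0 0.7 -0.0127 0.0348 0 0.05;0 0 0.8 -0.0164 0.0387 0 0.05"
}}

```text
time: 10.25
ee_pos: [0.5593, 0.1179, 0.085]
eef_rot: [0.933, 0.359, -0.0, -0.0]
ft_force: [-5.6, -2.0, 9.6]
width: 0.0118
grip_force: 15.0
```

```bash
python3 st.py;python3 gap.py g2
```

```text
F tool (x out,y cw) [-5.5 -2.3 -9.6] T [-0.68  1.47  0.04] r 0.0533 peg deg 43.0 ydeg -47.9 z 0.085 tilt [-0.    -0.001 -1.   ] j7 -0.98 w 0.0118 t 10.25
```

View pics/g2.png

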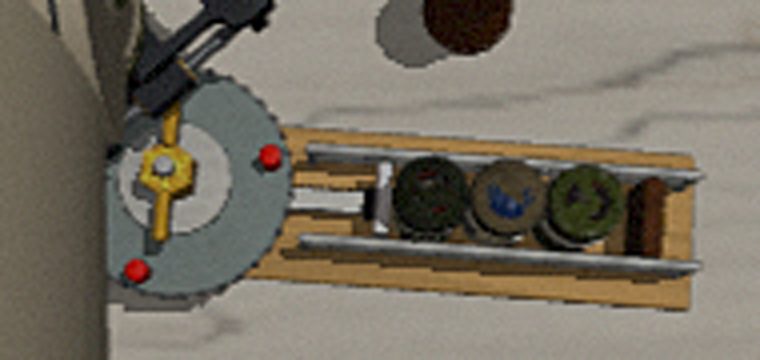

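The jars are now touching each other, with jar 3 at (585,200) and about 13 mm left to the block.

Call:
{"op": "play_rows", "data": {
  "increments": "0 0 0.1 -0.0006 0.0054 0 0.05;0 0 0.2 -0.0016 0.0107 0 0.05;0 0 0.3 -0.0029 0.016 0 0.05;0 0 0.4 -0.0048 0.021 0 0.05;0 0 0.5 -0.0071 0.0259 0 0.05;0 0 0.6 -0.01 0.0305 0 0.05;0 0 0.6 -0.01 0.0305 0 0.05"
}}

```text
time: 11.0
ee_pos: [0.5726, 0.0886, 0.0851]
eef_rot: [0.998, 0.068, -0.0, -0.0]
ft_force: [-4.6, -2.5, 9.0]
width: 0.0113
grip_force: 15.0
```

```bash
python3 st.py;python3 gap.py g3;python3 - <<'E'
from h import *
# jar-lid / block extents along row in the top view: brightness profile along the row
for n in("g2","g3"):
    c=dict(np.load(n+".npz"));hsv=cv2.cvtColor(c["color"],cv2.COLOR_RGB2HSV)
    print(n,[tuple(hsv[r,300:365:1][i]) [2] for r in(233,) for i in range(65)])
E
```

```text
F tool (x out,y cw) [-4.9  1.9 -9. ] T [-0.46  1.12 -0.03] r 0.0528 peg deg 7.7 ydeg -82.2 z 0.0851 tilt [-0.    -0.001 -1.   ] j7 -1.48 w 0.0113 t 11.0
g2 [np.uint8(28), np.uint8(34), np.uint8(34), np.uint8(22), np.uint8(32), np.uint8(34), np.uint8(31), np.uint8(27), np.uint8(26), np.uint8(37), np.uint8(23), np.uint8(30), np.uint8(29), np.uint8(51), np.uint8(65), np.uint8(73), np.uint8(64), np.uint8(55), np.uint8(61), np.uint8(67), np.uint8(68), np.uint8(55), np.uint8(66), np.uint8(69), np.uint8(63), np.uint8(54), np.uint8(55), np.uint8(62), np.uint8(68), np.uint8(78), np.uint8(74), np.uint8(47), np.uint8(22), np.uint8(57), np.uint8(48), np.uint8(42), np.uint8(38), np.uint8(25), np.uint8(33), np.uint8(45), np.uint8(52), np.uint8(56), np.uint8(55), np.uint8(48), np.uint8(28), np.uint8(22), np.uint8(25), np.uint8(49), np.uint8(55), np.uint8(58), np.uint8(63), np.uint8(68), np.uint8(19), np.uint8(5), np.uint8(23), np.uint8(28), np.uint8(48), np.uint8(61), np.uint8(68), np.uint8(60), np.uint8(56), np.uint8(58), np.uint8(107), np.uint8(154), np.uint8(139)]
g3 [np.uint8(26), np.uint8(26),
[... 184 characters left out ...]
p.uint8(30), np.uint8(35), np.uint8(73), np.uint8(69), np.uint8(69), np.uint8(62), np.uint8(55), np.uint8(64), np.uint8(71), np.uint8(63), np.uint8(67), np.uint8(74), np.uint8(66), np.uint8(64), np.uint8(49), np.uint8(59), np.uint8(64), np.uint8(77), np.uint8(77), np.uint8(76), np.uint8(47), np.uint8(25), np.uint8(48), np.uint8(45), np.uint8(40), np.uint8(36), np.uint8(9), np.uint8(32), np.uint8(54), np.uint8(51), np.uint8(49), np.uint8(50), np.uint8(53), np.uint8(20), np.uint8(28), np.uint8(25), np.uint8(48), np.uint8(56), np.uint8(55), np.uint8(33), np.uint8(19), np.uint8(51), np.uint8(63), np.uint8(61), np.uint8(63), np.uint8(53), np.uint8(61), np.uint8(112), np.uint8(153), np.uint8(134)]
```

Call:
{"op": "play_rows", "data": {
  "increments": "0 0 0.1 -0.0003 0.0054 0 0.05;0 0 0.2 -0.0011 0.0107 0 0.05;0 0 0.3 -0.0024 0.016 0 0.05;0 0 0.4 -0.0043 0.021 0 0.05"
}}

```text
time: 11.45
ee_pos: [0.5713, 0.0685, 0.0851]
eef_rot: [0.991, -0.131, -0.0, -0.001]
ft_force: [-4.0, 1.7, 7.8]
width: 0.0112
grip_force: 15.0
```

```bash
python3 st.py
```

```text
F tool (x out,y cw) [-4.3 -0.7 -7.8] T [0.46 1.07 0.12] r 0.0526 peg deg -14.3 ydeg -105.1 z 0.0851 tilt [-0.001 -0.002 -1.   ] j7 -1.81 w 0.0112 t 11.45
```

Call:
{"op": "play_rows", "data": {
  "increments": "0 0 0.05 -0.0001 0.0027 0 0.05;0 0 0.1 -0.0003 0.0054 0 0.05"
}}

```text
time: 11.65
ee_pos: [0.5697, 0.0635, 0.0851]
eef_rot: [0.984, -0.18, -0.0, -0.001]
ft_force: [-3.2, 1.5, 8.5]
width: 0.0115
grip_force: 15.0
```

```bash
python3 st.py; python3 gap.py g4
```

```text
F tool (x out,y cw) [-3.6 -0.3 -8.5] T [0.48 0.94 0.05] r 0.0526 peg deg -20.0 ydeg -110.7 z 0.0851 tilt [-0.    -0.002 -1.   ] j7 -1.89 w 0.0115 t 11.65
```

View pics/g4.png

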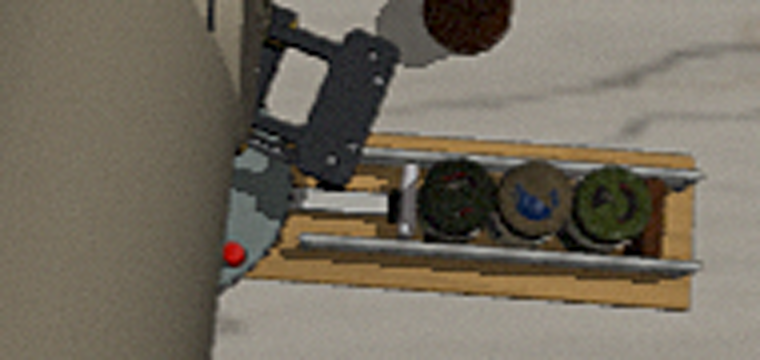

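The row is nearly closed: jar 3 at (613,203) is 2–4 mm from the block (650,215). I continue in small steps, watching the force.

Call:
{"op": "play_rows", "data": {
  "increments": "0 0 0.05 -0.0001 0.0027 0 0.05;0 0 0.1 -0.0003 0.0054 0 0.05;0 0 0.1 -0.0003 0.0054 0 0.05"
}}

```text
time: 12.0
ee_pos: [0.5675, 0.0583, 0.0851]
eef_rot: [0.973, -0.229, -0.0, -0.001]
ft_force: [-4.1, 1.1, 7.9]
width: 0.0116
grip_force: 15.0
```

```bash
python3 st.py
```

```text
F tool (x out,y cw) [-4.2  0.8 -7.9] T [ 0.23  0.97 -0.  ] r 0.0526 peg deg -26.2 ydeg -116.4 z 0.0851 tilt [-0.001 -0.002 -1.   ] j7 -1.98 w 0.0116 t 12.0
```

Call:
{"op": "play_rows", "data": {
  "increments": "0 0 0.05 -0.0001 0.0027 0 0.05;0 0 0.05 -0.0001 0.0027 0 0.05"
}}

```text
time: 12.2
ee_pos: [0.5663, 0.0559, 0.0851]
eef_rot: [0.967, -0.253, -0.0, -0.001]
ft_force: [-4.1, 1.2, 7.6]
width: 0.0113
grip_force: 15.0
```

```bash
python3 st.py
```

```text
F tool (x out,y cw) [-4.2  0.9 -7.6] T [0.26 0.93 0.05] r 0.0526 peg deg -29.1 ydeg -119.3 z 0.0851 tilt [-0.001 -0.002 -1.   ] j7 -2.02 w 0.0113 t 12.2
```

Call:
{"op": "play_rows", "data": {
  "increments": "0 0 0.05 -0.0001 0.0027 0 0.05;0 0 0.05 -0.0001 0.0027 0 0.05"
}}

```text
time: 12.4
ee_pos: [0.5649, 0.0537, 0.0851]
eef_rot: [0.961, -0.277, -0.0, -0.001]
ft_force: [-2.9, 0.5, 7.6]
width: 0.0114
grip_force: 15.0
```

```bash
python3 st.py
```

```text
F tool (x out,y cw) [-2.7  1.1 -7.6] T [0.29 0.84 0.07] r 0.0526 peg deg -31.9 ydeg -122.2 z 0.0851 tilt [-0.001 -0.002 -1.   ] j7 -2.07 w 0.0114 t 12.4
```

Call:
{"op": "play_rows", "data": {
  "increments": "0 0 0.05 -0.0001 0.0027 0 0.05;0 0 0.05 -0.0001 0.0027 0 0.05"
}}

```text
time: 12.6
ee_pos: [0.5636, 0.0517, 0.0851]
eef_rot: [0.954, -0.301, 0.0, -0.001]
ft_force: [-2.7, 1.8, 6.4]
width: 0.0114
grip_force: 15.0
```

```bash
python3 st.py; python3 gap.py g5; python3 - <<'E'
import cv2,numpy as np
a,b=[dict(np.load(n+".npz"))["color"][215:260,290:375] for n in("g4","g5")]
print((np.abs(a.astype(int)-b).max(2)>25).sum(0).tolist())
E
```

```text
F tool (x out,y cw) [-3.2  0.  -6.4] T [0.47 0.59 0.05] r 0.0526 peg deg -34.6 ydeg -125.0 z 0.0851 tilt [-0.    -0.002 -1.   ] j7 -2.11 w 0.0114 t 12.6
[12, 12, 17, 11, 8, 21, 20, 13, 7, 18, 11, 7, 4, 3, 3, 1, 2, 2, 1, 2, 4, 1, 3, 3, 4, 3, 1, 5, 4, 6, 10, 8, 4, 3, 5, 8, 3, 4, 0, 5, 3, 6, 3, 6, 4, 5, 2, 4, 11, 5, 9, 6, 4, 3, 4, 3, 3, 1, 2, 2, 6, 4, 8, 6, 2, 1, 2, 1, 2, 0, 0, 0, 0, 0, 0, 0, 0, 0, 0, 0, 0, 0, 0, 0, 0]
```

Call:
{"op": "play_rows", "data": {
  "increments": "0 0 0.05 -0.0001 0.0027 0 0.05;0 0 0.05 -0.0001 0.0027 0 0.05"
}}

```text
time: 12.85
ee_pos: [0.5622, 0.0497, 0.0851]
eef_rot: [0.946, -0.324, 0.0, -0.001]
ft_force: [-0.8, 2.6, 5.9]
width: 0.0115
grip_force: 15.0
```

```bash
python3 st.py; python3 gap.py g6; python3 - <<'E'
import cv2,numpy as np
a,b=[dict(np.load(n+".npz"))["color"][215:260,290:375] for n in("g5","g6")]
print((np.abs(a.astype(int)-b).max(2)>25).sum(0).tolist())
E
```

```text
F tool (x out,y cw) [-2.2 -1.6 -5.9] T [0.66 0.31 0.13] r 0.0526 peg deg -37.2 ydeg -127.9 z 0.0851 tilt [-0.    -0.003 -1.   ] j7 -2.15 w 0.0115 t 12.85
[2, 4, 6, 4, 5, 4, 5, 4, 5, 3, 2, 0, 1, 0, 0, 0, 0, 0, 0, 0, 0, 1, 0, 0, 1, 0, 1, 0, 1, 0, 1, 0, 0, 0, 0, 0, 0, 0, 0, 0, 0, 0, 1, 0, 1, 0, 0, 0, 0, 0, 0, 0, 1, 1, 0, 0, 0, 0, 0, 0, 0, 0, 1, 0, 0, 0, 0, 0, 1, 0, 0, 0, 0, 0, 0, 0, 0, 0, 0, 0, 0, 0, 0, 0, 0]
```

Call:
{"op": "play_rows", "data": {
  "increments": "0 0 0.05 -0.0001 0.0027 0 0.05;0 0 0.05 -0.0001 0.0027 0 0.05"
}}

```text
time: 13.1
ee_pos: [0.5607, 0.0478, 0.0851]
eef_rot: [0.938, -0.348, 0.0, -0.002]
ft_force: [0.5, 4.9, 5.2]
width: 0.0112
grip_force: 15.0
```

```bash
python3 st.py
```

```text
F tool (x out,y cw) [-2.8 -4.  -5.2] T [0.97 0.04 0.07] r 0.0526 peg deg -39.8 ydeg -130.7 z 0.0851 tilt [-0.    -0.003 -1.   ] j7 -2.19 w 0.0112 t 13.1
```

Call:
{"op": "play_rows", "data": {
  "increments": "0 0 0.02 0 0.0011 0 0.05;0 0 0.02 0 0.0011 0 0.05;0 0 0.02 0 0.0011 0 0.05"
}}

```text
time: 13.4
ee_pos: [0.5602, 0.0472, 0.0852]
eef_rot: [0.935, -0.356, 0.001, -0.002]
ft_force: [1.7, 6.0, 5.7]
width: 0.0113
grip_force: 15.0
```

```bash
python3 st.py; python3 gap.py g7; python3 - <<'E'
import cv2,numpy as np
a,b,c=[dict(np.load(n+".npz"))["color"][215:260,300:375] for n in("g5","g6","g7")]
f=lambda a:a.astype(np.float32).mean(2)
for p,q in((a,b),(b,c),(a,c)):print((np.abs(f(p)-f(q))>15).sum(0).tolist(),cv2.phaseCorrelate(f(p)[:,25:55].copy(),f(q)[:,25:55].copy()))
E
```

```text
F tool (x out,y cw) [-2.7 -5.7 -5.7] T [ 1.08 -0.18  0.11] r 0.0526 peg deg -40.6 ydeg -131.7 z 0.0852 tilt [-0.    -0.003 -1.   ] j7 -2.21 w 0.0113 t 13.4
[3, 0, 1, 0, 0, 0, 0, 0, 0, 0, 0, 1, 1, 2, 1, 2, 1, 0, 1, 0, 1, 0, 0, 0, 0, 0, 0, 0, 0, 0, 0, 0, 2, 1, 1, 0, 0, 1, 0, 0, 0, 0, 1, 2, 0, 0, 0, 0, 0, 0, 1, 1, 1, 0, 0, 1, 0, 0, 0, 0, 0, 0, 0, 0, 0, 0, 0, 0, 0, 0, 0, 0, 0, 0, 0] ((-0.0769324820796431, 0.5055075292836229), 1.0448324002159965)
[2, 0, 1, 1, 1, 1, 1, 0, 0, 0, 2, 1, 2, 1, 1, 2, 0, 0, 0, 0, 0, 0, 0, 2, 1, 0, 0, 0, 0, 0, 0, 0, 0, 0, 0, 0, 0, 0, 0, 0, 2, 0, 0, 2, 0, 1, 0, 0, 1, 2, 3, 0, 0, 1, 0, 0, 0, 2, 0, 1, 0, 0, 0, 0, 0, 0, 0, 0, 0, 0, 0, 0, 0, 0, 0] ((0.0698157062863789, 0.4911534284398158), 0.9973404923191777)
[3, 1, 1, 0, 2, 1, 1, 0, 0, 0, 0, 0, 3, 0, 1, 2, 1, 0, 1, 0, 2, 0, 0, 1, 0, 0, 1, 0, 0, 1, 0, 0, 1, 1, 1, 0, 0, 0, 1, 0, 3, 0, 0, 0, 0, 0, 0, 0, 0, 1, 1, 0, 0, 0, 0, 0, 0, 0, 0, 0, 0, 0, 0, 0, 0, 0, 0, 0, 0, 0, 0, 0, 0, 0, 0] ((0.005311077297429634, 0.4981742078394902), 1.0105161479667382)
```

The row is solid: the peg force has climbed by about 7 N and the jars stay still. I let go of the peg and rise.

Call:
{"op": "play_rows", "data": {
  "increments": "0 0 0 0 0 0 0.3;0 0 0 0 0 0 0.4;0 0 0 0 0 0 0.4;0 0 0 0 0 0 0.4;0 0 0 0 0 -0.03 0.4;0 0 0 0 0 -0.07 0.4;0 0 0 0 0 -0.085 0.4;0 0 0 0 0 -0.085 0.4"
}}

```text
time: 14.25
ee_pos: [0.5603, 0.0452, 0.1715]
eef_rot: [0.934, -0.357, 0.001, -0.001]
ft_force: [0.1, 0.4, -0.4]
width: 0.0345
grip_force: 0.0
```

```bash
python3 go.py .5206 .0813 .17 -60 .5206 .0813 .17 -4
```

```text
t 14.25 pos [0.5603 0.0452 0.1715] ydeg -131.87 tilt [ 0.001 -0.004 -1.   ] j [-0.85  0.28  0.82  1.74 -0.22  1.21 -2.28] F [ 0.1  0.4 -0.4] T [ 0.05  0.11 -0.07] w 0.0345
rot [-0.002 -0.004 -1.254] shift [-0.0537 -0.0003  0.0014]
rot [-0.    -0.005 -2.232] shift [-0.0537 -0.0003  0.0014]
```

Call:
{"op": "play_rows", "data": {
  "increments": "0 0 -0.14 -0.007 0 0 0.4;0 0 -0.28 -0.014 0 0 0.4;0 0 -0.42 -0.02 0 0 0.4;0 0 -0.56 -0.027 0 0 0.4;0 0 -0.7 -0.034 0 0 0.6;0 0 -0.84 -0.04 0 0 0.8;0 0 -0.98 -0.047 0 0 1;0 0 -1.12 -0.0535 0 0 1"
}}

```text
time: 15.05
ee_pos: [0.5183, 0.0812, 0.1679]
eef_rot: [0.981, 0.196, -0.001, -0.0]
ft_force: [0.7, 0.1, -0.5]
width: 0.0589
grip_force: 0.0
```

Call:
{"op": "play_rows", "data": {
  "increments": "0 0 -0.14 0 0 0 1;0 0 -0.28 0 0 0 1;0 0 -0.42 0 0 0 1;0 0 -0.56 0 0 0 1;0 0 -0.7 0 0 0 1;0 0 -0.84 0 0 0 1;0 0 -0.98 0 0 0 1;0 0 -1.1 0 0 0 1"
}}

```text
time: 15.85
ee_pos: [0.5185, 0.081, 0.1679]
eef_rot: [0.733, 0.68, -0.001, -0.001]
ft_force: [-0.1, -0.1, -0.1]
width: 0.0867
grip_force: 0.0
```

Call:
{"op": "play_rows", "data": {
  "increments": "0 0 0 0 0 0 1;0 0 0 0 0 0 1"
}}

```text
time: 16.05
ee_pos: [0.5188, 0.0811, 0.1685]
eef_rot: [0.736, 0.677, -0.0, -0.001]
ft_force: [-0.5, -0.1, -0.1]
width: 0.0867
grip_force: 0.0
```

```bash
python3 go.py .5206 .0813 .114 -4; python3 wr.py w5;python3 - <<'E'
from h import *
W=dict(np.load("w5.npz"))
bl,m=blobs(W["color"],(14,130,90),(30,255,255),(150,150,400,330),30);print(bl)
for x in range(210,360,10):
    y=np.nonzero(m[:,x])[0];print(x,y.min() if len(y) else None,y.max() if len(y) else None,end="; ")
E
```

```text
t 16.05 pos [0.5188 0.0811 0.1685] ydeg -4.86 tilt [ 0.    -0.001 -1.   ] j [-0.73  0.16  0.54  1.82 -0.09  1.19 -0.25] F [-0.5 -0.1 -0.1] T [-0.08  0.05 -0.04] w 0.0867
rot [-0.001 -0.    -0.015] shift [0.0004 0.0018 0.0545]
[([229, 214, 109, 37, 1588], [282.3, 231.0])]
210 None None; 220 None None; 230 231 238; 240 228 238; 250 227 238; 260 228 237; 270 217 245; 280 205 249; 290 214 249; 300 226 237; 310 223 236; 320 223 236; 330 227 236; 340 None None; 350 None None;
```

Call:
{"op": "play_rows", "data": {
  "increments": "0 0 -0.017 0 0.002 0.015 1;0 0 -0.017 0 0.002 0.03 1;0 0 -0.017 0 0.002 0.042 1;0 0 -0.017 0 0.002 0.05 1;0 0 -0.017 0 0.002 0.0545 1;0 0 -0.017 0 0.002 0.0545 1;0 0 -0.017 0 0.002 0.0545 0.8;0 0 -0.017 0 0.002 0.0545 0.7",
  "grip_force": 40
}}

```text
time: 16.9
ee_pos: [0.5204, 0.0813, 0.1153]
eef_rot: [0.729, 0.684, -0.0, -0.001]
ft_force: [-14.6, 0.3, 9.7]
width: 0.0775
grip_force: 7.4
```

Call:
{"op": "play_rows", "data": {
  "increments": "0 0 0 0 0 0 0.7;0 0 0 0 0 0 0.7;0 0 0 0 0 0 0.7;0 0 0 0 0 0 0.7"
}}

```text
time: 17.3
ee_pos: [0.5194, 0.0814, 0.1152]
eef_rot: [0.729, 0.684, -0.001, -0.002]
ft_force: [-10.3, 1.2, 7.8]
width: 0.0749
grip_force: 40.0
```

```bash
python3 go.py .5206 .0813 .114 -4
```

```text
t 17.3 pos [0.5194 0.0814 0.1152] ydeg -3.66 tilt [ 0.001 -0.004 -1.   ] j [-0.71  0.22  0.53  1.88 -0.13  1.08 -0.19] F [-10.3   1.2   7.8] T [-0.05  2.87  0.01] w 0.0749
rot [-0.004 -0.001  0.006] shift [-0.      0.0012  0.0012]
```

Call:
{"op": "play_rows", "data": {
  "increments": "0 0 0.08 0 -0.001 0 0.7;0 0 0.16 0 -0.001 0 0.7;0 0 0.24 0 -0.001 0 0.7;0 0 0.32 0 -0.001 0 0.7;0 0 0.4 0 -0.001 0 0.7;0 0 0.48 0 -0.001 0 0.7;0 0 0.56 0 -0.001 0 0.7;0 0 0.64 0 -0.001 0 0.7"
}}

```text
time: 18.1
ee_pos: [0.519, 0.0816, 0.1152]
eef_rot: [0.908, 0.419, -0.001, -0.001]
ft_force: [-7.4, -0.3, 5.2]
width: 0.075
grip_force: 40.0
```

Call:
{"op": "play_rows", "data": {
  "increments": "0 0 0.08 0 0 0 0.7;0 0 0.16 0 0 0 0.7;0 0 0.24 0 0 0 0.7;0 0 0.32 0 0 0 0.7;0 0 0.4 0 0 0 0.7;0 0 0.48 0 0 0 0.7;0 0 0.56 0 0 0 0.7;0 0 0.64 0 0 0 0.7"
}}

```text
time: 18.9
ee_pos: [0.519, 0.0819, 0.1152]
eef_rot: [0.994, 0.112, -0.001, -0.001]
ft_force: [-8.6, 1.3, 4.6]
width: 0.075
grip_force: 40.0
```

```bash
python3 go.py .5206 .0813 .114 -90; python3 wr.py w6;python3 - <<'E'
from h import *
W=dict(np.load("w6.npz"))
bl,m=blobs(W["color"],(14,130,90),(30,255,255),(150,150,400,330),30)
for x in range(210,360,10):
    y=np.nonzero(m[:,x])[0];print(x,y.min() if len(y) else None,y.max() if len(y) else None,end="; ")
E
```

```text
t 18.9 pos [0.519  0.0819 0.1152] ydeg -77.15 tilt [-0.002 -0.003 -1.   ] j [-0.86  0.24  0.71  1.88 -0.18  1.08 -1.43] F [-8.6  1.3  4.6] T [0.51 2.11 0.29] w 0.075
rot [-0.002  0.003  0.224] shift [0.0015 0.001  0.0012]
210 None None; 220 255 275; 230 254 275; 240 258 275; 250 254 275; 260 258 276; 270 229 276; 280 228 260; 290 228 264; 300 238 277; 310 254 275; 320 254 275; 330 256 275; 340 254 275; 350 262 274;
```

The nut follows. I finish the last 0.2 rad slowly, pressing slightly past the stop.

Call:
{"op": "play_rows", "data": {
  "increments": "0 0 0.05 0 0 0 0.7;0 0 0.1 0 0 0 0.7;0 0 0.15 0 0 0 0.7;0 0 0.2 0 0 0 0.7;0 0 0.23 0 0 0 0.7;0 0 0.26 0 0 0 0.7;0 0 0.28 0 0 0 0.7;0 0 0.28 0 0 0 0.7"
}}

```text
time: 19.75
ee_pos: [0.5189, 0.082, 0.1152]
eef_rot: [1.0, -0.027, -0.001, -0.001]
ft_force: [-9.5, 0.8, 6.3]
width: 0.0754
grip_force: 40.0
```

```bash
python3 go.py .5206 .0813 .114 -90; python3 wr.py w7;python3 - <<'E'
from h import *
W=dict(np.load("w7.npz"))
bl,m=blobs(W["color"],(14,130,90),(30,255,255),(150,150,400,330),30)
for x in range(210,360,10):
    y=np.nonzero(m[:,x])[0];print(x,y.min() if len(y) else None,y.max() if len(y) else None,end="; ")
E
```

```text
t 19.75 pos [0.5189 0.082  0.1152] ydeg -93.05 tilt [-0.003 -0.002 -1.   ] j [-0.9   0.25  0.75  1.89 -0.19  1.08 -1.7 ] F [-9.5  0.8  6.3] T [ 0.6   2.07 -0.08] w 0.0754
rot [-0.002  0.003 -0.053] shift [0.0017 0.0007 0.0012]
210 None None; 220 255 275; 230 255 275; 240 254 275; 250 254 275; 260 258 276; 270 233 276; 280 228 260; 290 228 263; 300 239 277; 310 254 275; 320 254 275; 330 256 275; 340 257 275; 350 262 274;
```

Call:
{"op": "play_rows", "data": {
  "increments": "0 0 0.03 0 0 0 0.7;0 0 0.06 0 0 0 0.7;0 0 0.08 0 0 0 0.7;0 0 0.08 0 0 0 0.7"
}}

```text
time: 20.2
ee_pos: [0.5205, 0.0818, 0.1152]
eef_rot: [0.998, -0.066, 0.0, -0.001]
ft_force: [-1.2, 1.5, -0.6]
width: 0.0748
grip_force: 40.0
```

```bash
python3 go.py .5206 .0813 .114 -90; python3 wr.py w8;python3 - <<'E'
from h import *
W=dict(np.load("w8.npz"))
bl,m=blobs(W["color"],(14,130,90),(30,255,255),(150,150,400,330),30)
for x in range(210,360,10):
    y=np.nonzero(m[:,x])[0];print(x,y.min() if len(y) else None,y.max() if len(y) else None,end="; ")
E
```

```text
t 20.2 pos [0.5205 0.0818 0.1152] ydeg -97.6 tilt [ 0.001 -0.001 -1.   ] j [-0.91  0.25  0.76  1.89 -0.19  1.08 -1.77] F [-1.2  1.5 -0.6] T [0.55 0.41 1.41] w 0.0748
rot [-0.001 -0.001 -0.133] shift [0.0001 0.0005 0.0012]
210 None None; 220 262 276; 230 261 276; 240 262 276; 250 267 276; 260 261 276; 270 233 276; 280 231 262; 290 230 267; 300 241 277; 310 254 277; 320 254 275; 330 255 274; 340 260 273; 350 261 272;
```

Torque jumped to 1.4 N m, so the stop is reached. I let go, rise and back away.

Call:
{"op": "play_rows", "data": {
  "increments": "0 0 0 0 0 0 1;0 0 0 0 0 0 1;0 0 0 0 0 0 1;0 0 0 0 0 -0.02 1;0 0 0 0 0 -0.06 1;0 0 0 0 0 -0.1 1;0 0 0 0 0 -0.12 1;0 0 0 0 0 -0.12 1"
}}

```text
time: 21.05
ee_pos: [0.522, 0.081, 0.2379]
eef_rot: [0.998, -0.067, 0.002, -0.002]
ft_force: [-0.4, -0.7, 0.7]
width: 0.0872
grip_force: 0.0
```

```bash
python3 go.py .5206 .0813 .2 -90; python3 wr.py w9; python3 gap.py g8
```

```text
t 21.05 pos [0.522  0.081  0.2379] ydeg -97.7 tilt [ 0.004 -0.004 -1.   ] j [-0.97  0.11  0.79  1.73 -0.08  1.33 -1.86] F [-0.4 -0.7  0.7] T [-0.03  0.12 -0.01] w 0.0872
rot [-0.003 -0.005 -0.134] shift [-0.0015  0.      0.0379]
```

View pics/w9.png

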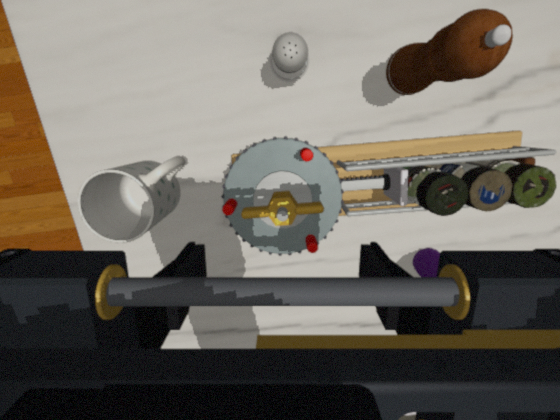

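The wings (243,213)–(323,208) now lie along the rack. The jars stand packed from plate (395,187) to block, and the mug, mill and shaker are in place.

```bash
python3 -c "
from bench import *
print(close_job())"
```

```text
the job is handed in; nothing more can be done
None
```

I handed the job in at about 21 s. The wing nut is back tight at its stop, the three jars are pressed snug against the end block, and the mug, pepper mill and salt shaker look to be where they were; no verdict came back on hand-in.

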